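# Lock the end section onto a balloon-arch stand

## Robot

A 6-joint arm with a two-finger parallel gripper is mounted at the origin on the work surface. World frame = base frame: x ahead of the robot, y to its left, z up, the work surface at z = 0. Lengths are in m, angles in rad, forces in N, time in s.
With the tool pointing down it reaches from about 0.375 to 0.925 m from the base axis. Payload 5.7 kg.
Tool frame: the origin (TCP) lies on the centre line of the jaws, within the pads' length; the fingertips stand 14 mm ahead of it and the grasp point (between the pads) lies 5 mm behind it; z points along the fingers, y is the line along which they close (so a half turn about z gives the same grasp; the last joint's range is limited). The gripper opens to 88 mm and grips with 3 to 60 N. Pads are 20 mm wide; open, the fingers measure 115 mm over their backs; the gripper's body (75 mm by 178 mm) begins 61 mm behind the grasp point.
Start: joints at [1.014, 0.359, 1.51, -0, 1.272, -0.115], TCP at [0.257, 0.542, 0.237] pointing down, gripper open.
Joint ranges: [-2.97, 2.97], [-1.01, 2.36], [0.21, 2.38], [-0.96, 4.11], [0.2, 2.71], [-2.98, 2.98]. Speed limits (rad/s): [2.39, 2.39, 3.14, 3.14, 3.14, 3.14].

## Interface

Orientations are given as a rotation vector (axis times angle).
In Python, from bench import robot, vision gives the robot as it stands. The module is installed in compiled form; this text tells all that it offers.
- The arm moves only by the tool move_arm, never from a script. Its argument "motion" is a list that holds one entry, the list of rows, each a list of 7 numbers: the shift along the tool's x, y, z in cm, then the turn, a rotation vector about the tool's x, y, z in rad, then the finger opening in cm, from 0 to 8.78. In form: [[[dx, dy, dz, rx, ry, rz, hand], ...]]. A call has 1 to 20 rows; each row is the pose to reach, as a shift and turn from the pose commanded when the call began, along the tool's axes at that moment; what a row does not reach only later rows make up. A row lasts 1/12 s, in which the tool goes at most 41.7 mm and 7.16 degrees, less where a joint would pass 70% of its speed; a pose out of reach is approached as far as the arm can. A call with a gripper value outside its range is refused whole. The fingers move at their own pace and stop on an object; the grip force is fixed at half the most. Time passes only in rows, so rows that repeat a pose let the fingers close. It gives the time, the measured TCP pose, the force, the opening and the grip force at its end, in the units of the state.
- robot.observe(): the state, without advancing time (a new reading comes with each control period).
- vision.get_image(name): name is "side" or "top"; returns the picture (384x512x3 uint8, blue, green, red); there is no depth.
- vision.get_calibration(name): a dict with "fx", "fy", "cx", "cy" (pixels), "dist" ([k1, k2, p1, p2, k3] as OpenCV has them; the pictures are not rectified), "position" and "orientation" of the camera in the world. Camera axes: x right, y down, z forward; pixel columns grow to the right and rows downward; lengths in m; the calibration is good to about 2 mm. A picture is of the moment at which its call begins. get_calibration takes no time and is no camera call.
- robot.sign_off(): hands the job in; it is judged then, once.
The state is a dict: "clock": time; "joint_positions": joint angles; "qvel": joint speeds; "joint_torque": joint torques, N m; "eef_pos": TCP position; "tool_rot": TCP orientation; "ft_force": force on the tool from outside, world axes, zero at the start; "wrist_torque": the same for the moment, N m; "width": finger opening in m; "grasp_force": force on a finger pad.
Only numpy, scipy, OpenCV 4.12 (cv2) and the standard library are available. Lean on these libraries where they do the work, as an engineer would, in place of code of your own. Each camera call takes 0.05 s, during which the arm holds its last target. There are 200 camera calls.

## Task

Finish the balloon-arch stand: thread the loose square end section, mouth first, onto the stand's pole until it meets the spring button, then squeeze the button in against the tube's lip and keep it in while you slide the section on over it, until the button pops fully out through the hole in the section. Feel your way and never force it, leave the other things on the counter where they are, and let go.

Things in the scene. Friction and masses are not known exactly. Their poses are not given: they have to be found in the camera images.
- stand: Balloon-arch stand, fixed on the counter: dark steel foot plate 190 x 150 x 12 mm, white column, white square receiver tube 34 mm wide with a grey 40 mm square collar. Origin: at counter height, below the centre of the receiver's open end. Its +x points level, outward along the pole that comes out of the receiver; the pole's axis is 90 mm above the counter.
- pole: Bare square aluminium pole, 25 mm wide, up to 180 mm of it outside the receiver; tapered grey tip (last 10 mm, to 17 mm square). Origin: on its axis, 180 mm back from its free end; axes as stand. It cannot turn or go sideways but has 12 mm of end play along its axis, dragging at about 2 N, to a hard stop each way. Pole and button are smooth (friction about 0.25).
- pole_tip (a point): Centre of the pole's free end, on its axis; axes as stand. It slides with the pole.
- button_tip (a point): Centre of the face of the round steel spring button on the pole's +y side, 70 mm back from the free end, at axis height. 14 mm across, standing 10.5 mm out: the first 6 mm straight-sided, then a 45 degree cone to a 5 mm face. A tube's lip stops dead on the straight side; with the face pressed level with the tube's outside, the lip meets the cone and rides over. Axes as stand.
- button (a joint): How far the button is pressed in, m: 0 = fully out, 0.0105 = level with the pole's side. The spring takes about 2 N to start and 4.6 N fully in. With the button squeezed in, sliding the section over it takes 3 to 5 N, up to about 8 N on the cone; once it has popped into the hole the section stops hard.
- sleeve: The loose end section: square aluminium tube 32.5 mm outside, 27.5 mm inside, 130 mm long along its x, 160 g; open mouth at x = -65 mm, grey 6 mm cap with a wire eye on the closed +x end, one 17 mm square hole in the +y wall. Origin: centre of the underside, mid-length; tube axis 16.25 mm above. On the pole its axes lie along those of stand (hole on the button's side).
- sleeve_mouth (a point): Centre of the open mouth of the end section, on the tube's axis; axes as sleeve.
- sleeve_hole (a point): Centre of the 17 mm square hole, on the outer face of the section's +y wall, 35 mm from the mouth; axes as sleeve.
- tee: Bystander: grey plastic T-connector, 110 mm long, 36 mm high, lying flat. Origin: centre of its long arm's underside. It and the end section may lie in each other's place.
- tin: Bystander: tin 66 mm across, 85 mm high. Origin: centre of the underside.
- cups: Bystander: stack of paper cups, 72 mm across, 98 mm high. Origin: centre of the underside.
- vase: Bystander: white bud vase with three red roses, 72 mm across, about 160 mm high. Origin: centre of the underside.
There are look-alikes about, which are no part of the job. Leave any brown or pink look-alike of the sleeve alone.

How it is judged:
On the way, in this order (a step that is already met when the one before it is completed fails the run):
1. the end section is threaded at least 20 mm onto the pole, in line with it, with the button still out (x of sleeve_mouth in the frame of pole_tip below -0.02 m and x of sleeve_mouth in the frame of button_tip above 0.004 m and angle between the x axis of sleeve and the x axis of stand, either way round below 0.12 rad and distance between sleeve_mouth and pole_tip below 0.09 m and value of joint button below 0.003 m), for 0.2 s.
2. the section has slid over the pressed-in button: its mouth is past the button's middle and the button is held in at least 5 mm (x of sleeve_mouth in the frame of button_tip between -0.035 and -0.008 m and value of joint button above 0.005 m and angle between the x axis of sleeve and the x axis of stand, either way round below 0.12 rad), for 0.05 s.
At the end, for the whole second after the job is handed in: The end section is locked on the pole: the button stands out through the section's hole (pressed in less than 2 mm, its face 3 to 12 mm proud of the wall, within 4.5 mm of the hole's centre), the section is in line with the pole within 0.1 rad, at rest and let go (value of joint button below 0.002 m and x of button_tip in the frame of sleeve_hole between -0.0045 and 0.0045 m and z of button_tip in the frame of sleeve_hole between -0.0045 and 0.0045 m and y of button_tip in the frame of sleeve_hole between 0.003 and 0.012 m and angle between the x axis of sleeve and the x axis of stand, either way round below 0.1 rad and linear speed of sleeve below 0.02 m/s); the robot touches nothing.
It fails at once if the stand, its pole or its button is loaded with more than 30 N (contact force between anything else and stand above 30 N).
It fails at once if a bystander is moved more than 20 mm (distance of any of tee, tin, cups, vase from where it was at the start of the episode above 0.02 m).
It also fails if it takes over 45 s, if anything falls off the work surface, if the arm or the gripper's body presses on something with over 40 N, if the wrist force passes 120 N, or if a joint passes its speed limit or range.

## Working session

There is one attempt and no reset: what is moved stays moved. The work goes in short steps, Python scripts to look and compute and a tool call to move; the robot and the scene stay as the last step left them, time stands still between calls to the robot, and variables do not carry over. Pictures are saved under pics/ and viewed, at most 10 in all, crops included, and the job is handed in when it is done.

Besides the shell and the picture viewer there is one more tool, called after ">>>" as a command line: name --argument value ..., lists and objects as JSON in quotes. move_arm: Moves the arm, as the interface text tells. Its arguments: {"type":"object","properties":{"motion":{"type":"array"}},"required":["motion"]}

```bash
mkdir -p pics
python3 - <<'E'
from bench import robot, vision
import cv2
for n in("side","top"):
    cv2.imwrite(f"pics/{n}0.png",cv2.resize(vision.get_image(n),(800,600),interpolation=cv2.INTER_CUBIC))
    print(vision.get_calibration(n))
print(robot.observe())
E
```

```text
{'fx': 353.49020154898375, 'fy': 353.49020154898375, 'cx': 253.32015579068656, 'cy': 191.64406690084942, 'dist': array([-0.08223512,  0.        ,  0.        ,  0.        ,  0.        ]), 'position': array([0.39890937, 0.50989881, 0.50512155]), 'orientation': array([-0.41876922,  2.5898626 , -1.45250756])}
{'fx': 356.0949319957256, 'fy': 356.0949319957256, 'cx': 257.52434062190383, 'cy': 193.9176184112208, 'dist': array([-0.1093283,  0.       ,  0.       ,  0.       ,  0.       ]), 'position': array([ 0.51918606, -0.15539655,  0.88141144]), 'orientation': array([-2.18049071,  2.16079474, -0.10333236])}
{'clock': 0.1, 'joint_positions': array([ 1.01387606e+00,  3.59463296e-01,  1.51131409e+00,  1.45051394e-06,
        1.27251886e+00, -1.15128233e-01]), 'qvel': array([ 0.00089953, -0.00113372, -0.00209872, -0.00087847,  0.00115753,
       -0.00113644]), 'joint_torque': array([ 7.75820881e-04, -5.16348124e+01, -2.71410906e+01,  6.78747450e-02,
        2.75289622e-02, -8.73794852e-05]), 'eef_pos': array([0.25623658, 0.54186588, 0.23587944]), 'tool_rot': array([-6.88212450e-01, -3.06470623e+00,  2.52515973e-03]), 'ft_force': array([ 0.05011483, -0.33661301, -0.14329169]), 'wrist_torque': array([ 0.05769503, -0.02872684, -0.00606229]), 'grasp_force': 0.0, 'width': 0.0878231916262989}
```

View pics/side0.png

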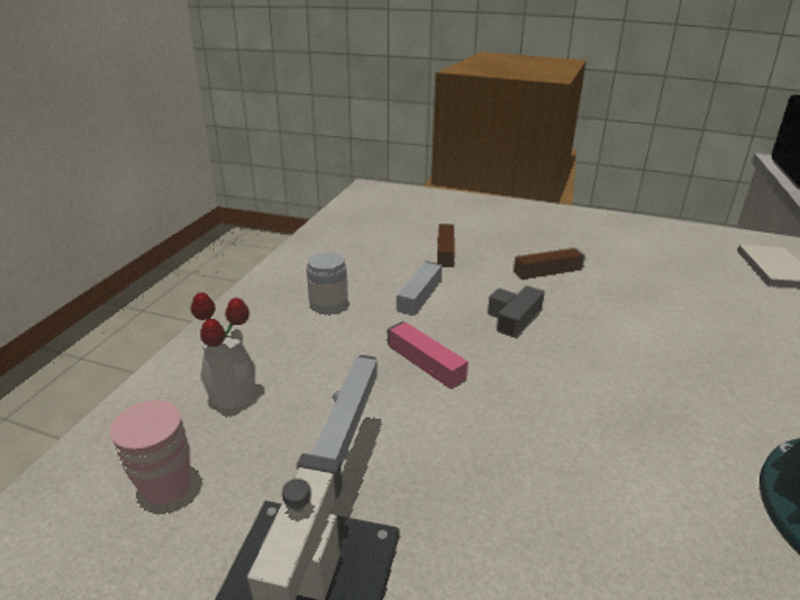

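View pics/top0.png

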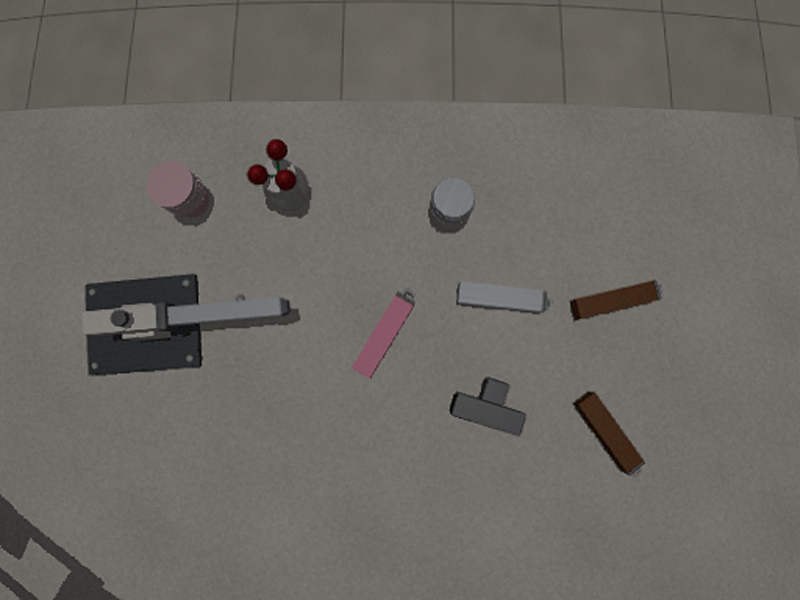

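Candidates in the top picture (800x600 scale): grey tube (501,297), pink (384,335), brown (615,300) and (609,432), and the tee (488,410). I choose the grey tube with the wire eye, whose eye faces image-right, away from the stand. A close crop will check this.

Run:
```python
from bench import robot, vision
import cv2, numpy as np
t=vision.get_image("top"); s=vision.get_image("side")
R=lambda im,x,y,w,h,k: cv2.resize(im[y:y+h,x:x+w],None,fx=k,fy=k,interpolation=cv2.INTER_CUBIC)
a=R(t,287,173,70,35,8)   # 560x280
b=R(s,248,163,40,46,6)   # 240x276
c=R(t,95,178,100,40,8)   # 800x320
out=np.zeros((600,800,3),np.uint8); out[:280,:560]=a; out[:276,560:]=b; out[280:]=c
cv2.imwrite("pics/crop1.png",cv2.convertScaleAbs(out,alpha=1.4))
```

```text
(no output)
```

View pics/crop1.png

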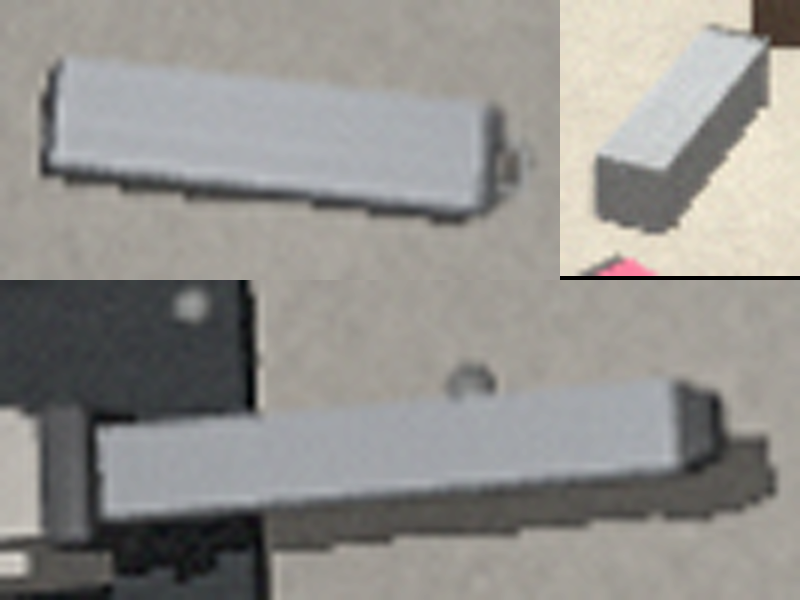

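The crop shows the grey aluminium tube with its wire eye to the right (~520,160). There is no hole on its top face or its near (-x world) face, so the hole is on the +x world side, as needed. In the lower crop the button is at (470,380) and the pole's taper starts at (672..684, 380..468).

```bash
cat > h.py <<'E'
from bench import robot, vision
import cv2, numpy as np
from scipy.spatial.transform import Rotation as Ro
def ray(n,uv):
    c=vision.get_calibration(n); K=np.array([[c['fx'],0,c['cx']],[0,c['fy'],c['cy']],[0,0,1]])
    p=cv2.undistortPoints(np.array(uv,float).reshape(-1,1,2),K,c['dist'])[:,0]
    return c['position'], np.c_[p,np.ones(len(p))]@Ro.from_rotvec(c['orientation']).as_matrix().T
def px(n,uv,z):
    o,d=ray(n,uv); return o+d*((np.asarray(z)-o[2])/d[:,2])[:,None]
def proj(n,P):
    c=vision.get_calibration(n); K=np.array([[c['fx'],0,c['cx']],[0,c['fy'],c['cy']],[0,0,1]])
    Rm=Ro.from_rotvec(c['orientation']).as_matrix().T
    return cv2.projectPoints(np.array(P,float),cv2.Rodrigues(Rm)[0],-Rm@c['position'],K,c['dist'])[0][:,0]
E
python3 - <<'E'
from h import *
np.set_printoptions(precision=4,suppress=True)
f=lambda L,ox,oy,y0:[((x+.5)/8+ox-.5,(y-y0+.5)/8+oy-.5) for x,y in L]
S=px("top",f([(62,58),(52,165),(490,103),(478,210)],287,173,0),[.0325]*4)
P=px("top",f([(97,428),(108,520),(672,380),(684,468),(712,390),(722,455)],95,178,280),[.1025]*4+[.0985]*2)
B=px("top",f([(470,380)],95,178,280),[.09])
print(S,P,B,sep="\n")
for A in (S,P):
    d=A[2]+A[3]-A[0]-A[1]; print(np.arctan2(d[1],d[0]), np.linalg.norm(d)/2,(A[0]+A[1])/2,(A[2]+A[3])/2, np.linalg.norm(A[0]-A[1]),np.linalg.norm(A[2]-A[3]))
# side: sleeve top corners
f=lambda L:[((x-560+.5)/6+248-.5,(y+.5)/6+163-.5) for x,y in L]
print(px("side",f([(597,157),(668,169),(708,27),(769,40)]),[.0325]*4))
print(px("side",[(380*.64,357*.64),(356*.64,357*.64)],[.1025]*2))
E
```

```text
[[ 0.6368 -0.2416  0.0325]
 [ 0.6044 -0.2385  0.0325]
 [ 0.6244 -0.3714  0.0325]
 [ 0.592  -0.3672  0.0325]]
[[0.5872 0.1849 0.1025]
 [0.5614 0.1804 0.1025]
 [0.6021 0.0213 0.1025]
 [0.5777 0.0172 0.1025]
 [0.5998 0.0109 0.0985]
 [0.5817 0.0076 0.0985]]
[[0.6029 0.0819 0.09  ]]
-1.666434513500611 0.12983615489992148 [ 0.6206 -0.2401  0.0325] [ 0.6082 -0.3693  0.0325] 0.032529831789295284 0.032743811416637604
-1.4757020240879002 0.16413289664765293 [0.5743 0.1827 0.1025] [0.5899 0.0193 0.1025] 0.02616574552270967 0.024711361285791468
[[ 0.635  -0.2384  0.0325]
 [ 0.6032 -0.2389  0.0325]
 [ 0.6219 -0.3713  0.0325]
 [ 0.5908 -0.368   0.0325]]
[[0.5745 0.0153 0.1025]
 [0.6015 0.0246 0.1025]]
```

```bash
cat >> h.py <<'E'
def go(pos,head):  # print shift/turn to a tool-down pose with tool x at heading (deg)
    s=robot.observe(); R=Ro.from_rotvec(s['tool_rot']); h=np.radians(head); c,n=np.cos(h),np.sin(h)
    T=Ro.from_matrix(np.array([[c,n,0],[n,-c,0],[0,0,-1]]))
    print("shift cm",np.round(R.inv().apply(np.array(pos)-s['eef_pos'])*100,2),"turn",np.round((R.inv()*T).as_rotvec(),4),"clock",round(s['clock'],2),"F",s['ft_force'].round(2),"w",round(s['width'],4))
E
python3 - <<'E'
from h import *
go([.6138,-.299,.20],84.5)
E
```

```text
shift cm [-68.28 -60.74   3.67] turn [-1.100e-03  6.000e-04  1.225e+00] clock 0.2 F [-0.17 -0.2  -0.32] w 0.088
```

>>> move_arm --motion '[[[-68.3, -60.7, 2, 0, 0, 1.225, 8.7], [-68.3, -60.7, 2, 0, 0, 1.225, 8.7], [-68.3, -60.7, 2, 0, 0, 1.225, 8.7], [-68.3, -60.7, 2, 0, 0, 1.225, 8.7], [-68.3, -60.7, 2, 0, 0, 1.225, 8.7], [-68.3, -60.7, 2, 0, 0, 1.225, 8.7], [-68.3, -60.7, 2, 0, 0, 1.225, 8.7], [-68.3, -60.7, 2, 0, 0, 1.225, 8.7], [-68.3, -60.7, 2, 0, 0, 1.225, 8.7], [-68.3, -60.7, 2, 0, 0, 1.225, 8.7], [-68.3, -60.7, 2, 0, 0, 1.225, 8.7], [-68.3, -60.7, 2, 0, 0, 1.225, 8.7], [-68.3, -60.7, 2, 0, 0, 1.225, 8.7], [-68.3, -60.7, 2, 0, 0, 1.225, 8.7], [-68.3, -60.7, 2, 0, 0, 1.225, 8.7], [-68.3, -60.7, 2, 0, 0, 1.225, 8.7], [-68.3, -60.7, 2, 0, 0, 1.225, 8.7], [-68.3, -60.7, 2, 0, 0, 1.225, 8.7], [-68.3, -60.7, 2, 0, 0, 1.225, 8.7], [-68.3, -60.7, 2, 0, 0, 1.225, 8.7]]]'

```text
clock: 1.87
eef_pos: [0.5831, -0.2263, 0.2182]
tool_rot: [-2.326, -2.112, 0.0]
ft_force: [0.8, 0.2, 0.0]
width: 0.0869
grasp_force: 0.0
```

Run:
```python
from h import *
go([.6138,-.299,.06],84.5)
```

```text
shift cm [-6.94  3.76 15.81] turn [-0.0003 -0.0001 -0.0004] clock 1.87 F [0.82 0.18 0.01] w 0.0869
```

>>> move_arm --motion '[[[-6.9, 3.8, 12, 0, 0, 0, 8.7], [-6.9, 3.8, 12, 0, 0, 0, 8.7], [-6.9, 3.8, 12, 0, 0, 0, 8.7], [-6.9, 3.8, 12, 0, 0, 0, 8.7], [-6.9, 3.8, 12, 0, 0, 0, 8.7]]]'

```text
clock: 2.28
eef_pos: [0.6119, -0.2974, 0.0932]
tool_rot: [-2.323, -2.106, 0.004]
ft_force: [0.1, 0.4, -0.9]
width: 0.0869
grasp_force: 0.0
```

Run:
```python
from h import *
go([.6138,-.299,.019],84.5)
```

```text
shift cm [-0.16  0.25  7.42] turn [-0.0065 -0.0026 -0.002 ] clock 2.28 F [ 0.1   0.37 -0.92] w 0.0869
```

>>> move_arm --motion '[[[-0.1, 0.2, 4, 0, 0, 0, 8.7], [-0.1, 0.2, 6.5, 0, 0, 0, 8.7], [-0.1, 0.2, 7.1, 0, 0, 0, 8.7], [-0.1, 0.2, 7.1, 0, 0, 0, 8.7], [-0.1, 0.2, 7.1, 0, 0, 0, 8.7]]]'

```text
clock: 2.7
eef_pos: [0.6166, -0.2975, 0.0291]
tool_rot: [2.324, 2.112, 0.001]
ft_force: [-0.3, -0.1, 0.5]
width: 0.0871
grasp_force: 0.0
```

Run:
```python
from h import *
go([.6138,-.299,.019],84.5)
```

```text
shift cm [-0.17 -0.27  1.01] turn [0.0011 0.0006 0.0005] clock 2.7 F [-0.28 -0.12  0.52] w 0.0871
```

>>> move_arm --motion '[[[-0.1, -0.25, 0.95, 0, 0, 0, 8.7], [-0.1, -0.25, 0.95, 0, 0, 0, 8.7], [-0.1, -0.25, 0.95, 0, 0, 0, 8.7], [-0.1, -0.25, 0.95, 0, 0, 0, 2.5], [-0.1, -0.25, 0.95, 0, 0, 0, 2.5], [-0.1, -0.25, 0.95, 0, 0, 0, 2.5], [-0.1, -0.25, 0.95, 0, 0, 0, 2.5], [-0.1, -0.25, 0.95, 0, 0, 0, 2.5], [-0.1, -0.25, 0.95, 0, 0, 0, 2.5], [-0.1, -0.25, 0.95, 0, 0, 0, 2.5]]]'

```text
clock: 3.53
eef_pos: [0.6133, -0.2985, 0.0179]
tool_rot: [-2.326, -2.112, 0.0]
ft_force: [0.8, 0.1, 0.3]
width: 0.0438
grasp_force: 0.0
```

Run:
```python
from h import *
go([.6138,-.299,.13],84.5)
```

```text
shift cm [ -0.05   0.05 -11.21] turn [-0.0001  0.0001 -0.0001] clock 3.53 F [0.75 0.09 0.31] w 0.0438
```

>>> move_arm --motion '[[[0, 0, 0, 0, 0, 0, 2.5], [0, 0, 0, 0, 0, 0, 2.5], [0, 0, 0, 0, 0, 0, 2.5], [0, 0, 0, 0, 0, 0, 2.5], [0, 0, 0, 0, 0, 0, 2.5]]]'

```text
clock: 3.95
eef_pos: [0.6134, -0.2985, 0.0179]
tool_rot: [2.325, 2.112, -0.0]
ft_force: [1.0, 0.3, -0.7]
width: 0.0322
grasp_force: 30.0
```

>>> move_arm --motion '[[[0, 0, -3, 0, 0, 0, 2.5], [0, 0, -6, 0, 0, 0, 2.5], [0, 0, -7.4, 0, 0, 0, 2.5], [0, 0, -7.4, 0, 0, 0, 2.5], [0, 0, -7.4, 0, 0, 0, 2.5]]]'

```text
clock: 4.37
eef_pos: [0.6135, -0.2986, 0.0924]
tool_rot: [2.325, 2.111, 0.0]
ft_force: [-0.2, 1.0, -1.6]
width: 0.0325
grasp_force: 30.0
```

Run:
```python
from h import *
go([.5997,-.0847,.0917],95.45)
```

```text
shift cm [21.16 -3.43  0.05] turn [ 0.0009  0.0007 -0.1912] clock 4.37 F [-0.17  1.02 -1.55] w 0.0325
```

>>> move_arm --motion '[[[4, -0.65, 0, 0, 0, -0.04, 2.5], [8, -1.3, 0, 0, 0, -0.08, 2.5], [12, -1.95, 0, 0, 0, -0.12, 2.5], [16, -2.6, 0, 0, 0, -0.16, 2.5], [19, -3.1, 0.05, 0, 0, -0.191, 2.5], [21.2, -3.45, 0.05, 0, 0, -0.191, 2.5], [21.2, -3.45, 0.05, 0, 0, -0.191, 2.5], [21.2, -3.45, 0.05, 0, 0, -0.191, 2.5], [21.2, -3.45, 0.05, 0, 0, -0.191, 2.5]]]'

```text
clock: 5.12
eef_pos: [0.5987, -0.0844, 0.0902]
tool_rot: [-2.112, -2.324, 0.002]
ft_force: [0.0, -0.8, -1.7]
width: 0.0322
grasp_force: 30.0
```

Run:
```python
from h import *
go([.5997,-.0847,.0917],95.45)
t=vision.get_image("top"); s=vision.get_image("side")
R=lambda im,x,y,w,h,k: cv2.resize(im[y:y+h,x:x+w],None,fx=k,fy=k,interpolation=cv2.INTER_CUBIC)
out=np.zeros((600,800,3),np.uint8); out[:250]=R(t,95,170,160,50,5); out[250:600,:400]=R(s,180,180,80,70,5)
cv2.imwrite("pics/crop2.png",cv2.convertScaleAbs(out,alpha=1.4))
```

```text
shift cm [-0.04  0.1  -0.15] turn [-0.0019 -0.0001  0.0003] clock 5.12 F [ 0.03 -0.82 -1.68] w 0.0322
```

View pics/crop2.png

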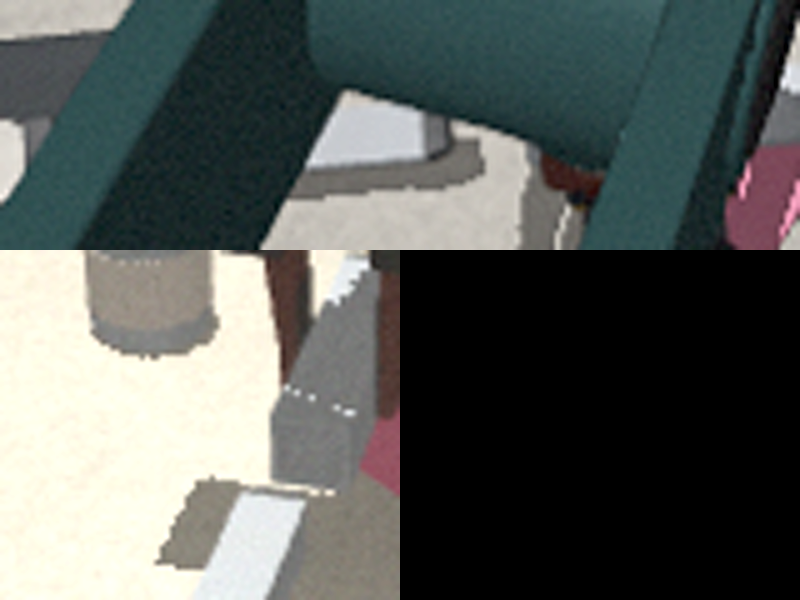

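The arm hides the top view, but the side crop shows the sleeve mouth (about 272–355, 390–485) just ahead of the pole tip (about 240–335, 490). I'll overlay the predicted outlines to check the alignment.

Run:
```python
from h import *
s=vision.get_image("side"); o=robot.observe(); x0,y0,k=205,190,10
im=cv2.convertScaleAbs(cv2.resize(s[y0:y0+60,x0:x0+80],None,fx=k,fy=k,interpolation=cv2.INTER_CUBIC),alpha=1.3)
d=np.array([.095,-.9955,0]); n=np.array([.9955,.095,0]); z=np.array([0,0,1])
def sq(c,w,col):
    P=[c+n*a*w/2+z*b*w/2 for a,b in((1,1),(-1,1),(-1,-1),(1,-1))]
    q=((proj("side",P)-[x0,y0]+.5)*k-.5)
    cv2.polylines(im,[np.round(q).astype(int)],True,col,1); print(q.round(0).tolist())
m=np.r_[o['eef_pos'][:2],o['eef_pos'][2]-.00165]-d*.0594
sq(m,.0325,(0,0,255))
t=np.array([.5907,.0093,.09]); sq(t,.017,(0,200,0)); sq(t-d*.01,.025,(255,0,0))
cv2.imwrite("pics/crop3.png",im)
```

```text
[[285.0, 224.0], [445.0, 247.0], [444.0, 379.0], [288.0, 356.0]]
[[273.0, 365.0], [360.0, 377.0], [360.0, 448.0], [275.0, 435.0]]
[[238.0, 376.0], [367.0, 395.0], [368.0, 500.0], [241.0, 480.0]]
```

View pics/crop3.png

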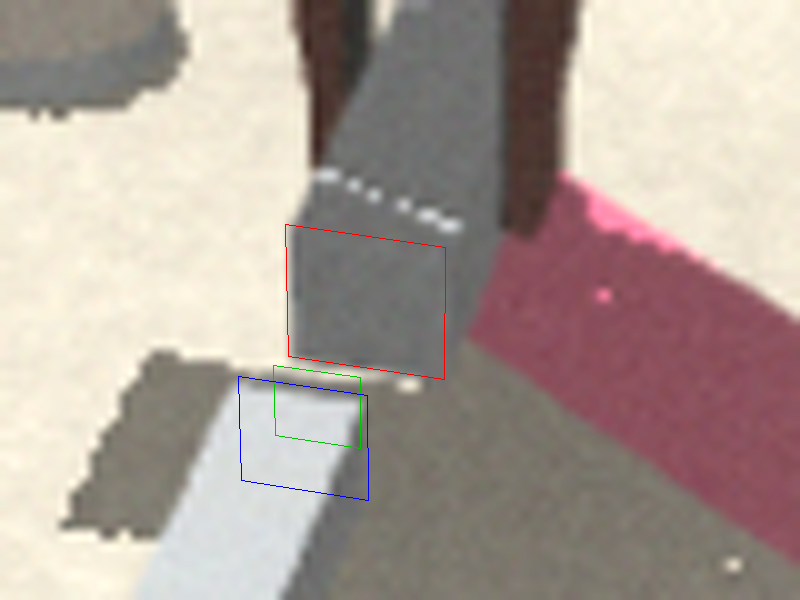

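The sleeve matches its predicted outline within about 0.5 mm. The pole sits about 1 mm further +x than predicted. I'll correct by +0.2 cm in tool y and raise 0.15 cm, then thread gently.

>>> move_arm --motion '[[[0, 0.2, -0.15, 0, 0, 0, 2.5], [0, 0.2, -0.15, 0, 0, 0, 2.5], [0.7, 0.2, -0.15, 0, 0, 0, 2.5], [1.4, 0.2, -0.15, 0, 0, 0, 2.5], [2.1, 0.2, -0.15, 0, 0, 0, 2.5], [2.8, 0.2, -0.15, 0, 0, 0, 2.5], [3.5, 0.2, -0.15, 0, 0, 0, 2.5], [4, 0.2, -0.15, 0, 0, 0, 2.5], [4.4, 0.2, -0.15, 0, 0, 0, 2.5], [4.4, 0.2, -0.15, 0, 0, 0, 2.5], [4.4, 0.2, -0.15, 0, 0, 0, 2.5]]]'

```text
clock: 6.18
eef_pos: [0.5972, -0.0399, 0.093]
tool_rot: [2.113, 2.325, -0.0]
ft_force: [0.3, -0.6, -1.5]
width: 0.0322
grasp_force: 30.0
```

Run:
```python
from h import *
go([.5997,-.0847,.0917],95.45); print(robot.observe()['wrist_torque'].round(2))
```

```text
shift cm [-4.48 -0.18  0.13] turn [-0.      0.0003  0.0006] clock 6.18 F [ 0.33 -0.59 -1.46] w 0.0322
[-0.03  0.06 -0.  ]
```

>>> move_arm --motion '[[[0, 0, 0.1, 0, 0, 0, 2.5], [0.4, 0, 0.1, 0, 0, 0, 2.5], [0.8, 0, 0.1, 0, 0, 0, 2.5], [1.2, 0, 0.1, 0, 0, 0, 2.5], [1.6, 0, 0.1, 0, 0, 0, 2.5], [2, 0, 0.1, 0, 0, 0, 2.5], [2, 0, 0.1, 0, 0, 0, 2.5]]]'

```text
clock: 6.77
eef_pos: [0.5951, -0.0193, 0.0919]
tool_rot: [-2.113, -2.325, 0.0]
ft_force: [0.6, -0.2, -1.8]
width: 0.0321
grasp_force: 30.0
```

Run:
```python
from h import *
go([.5997,-.0847,.0917],95.45); print(robot.observe()['wrist_torque'].round(2))
```

```text
shift cm [-6.55 -0.16  0.02] turn [-0.0002 -0.0002  0.0005] clock 6.77 F [ 0.63 -0.18 -1.79] w 0.0321
[-0.05  0.11  0.03]
```

>>> move_arm --motion '[[[0.5, 0, 0, 0, 0, 0, 2.5], [1, 0, 0, 0, 0, 0, 2.5], [1.5, 0, 0, 0, 0, 0, 2.5], [2, 0, 0, 0, 0, 0, 2.5], [2.4, 0, 0, 0, 0, 0, 2.5], [2.4, 0, 0, 0, 0, 0, 2.5]]]'

```text
clock: 7.27
eef_pos: [0.5928, 0.0046, 0.0919]
tool_rot: [-2.112, -2.325, 0.0]
ft_force: [-0.4, -0.3, -1.4]
width: 0.0321
grasp_force: 30.0
```

Run:
```python
from h import *
go([.5997,-.0847,.0917],95.45); print(robot.observe()['wrist_torque'].round(2))
```

```text
shift cm [-8.96 -0.16  0.02] turn [-0.0003 -0.0002  0.0006] clock 7.27 F [-0.44 -0.32 -1.42] w 0.0321
[-0.03  0.06  0.01]
```

>>> move_arm --motion '[[[0.2, 0, 0, 0, 0, 0, 2.5], [0.4, 0, 0, 0, 0, 0, 2.5], [0.6, 0, 0, 0, 0, 0, 2.5], [0.8, 0, 0, 0, 0, 0, 2.5], [0.8, 0, 0, 0, 0, 0, 2.5]]]'

```text
clock: 7.68
eef_pos: [0.5921, 0.0119, 0.0919]
tool_rot: [-2.113, -2.324, 0.0]
ft_force: [-0.7, 0.3, -2.5]
width: 0.0324
grasp_force: 30.0
```

>>> move_arm --motion '[[[0.15, 0, 0, 0, 0, 0, 2.5], [0.3, 0, 0, 0, 0, 0, 2.5], [0.3, 0, 0, 0, 0, 0, 2.5]]]'

```text
clock: 7.93
eef_pos: [0.592, 0.0146, 0.0919]
tool_rot: [2.113, 2.324, -0.0]
ft_force: [0.0, -1.2, -0.6]
width: 0.0326
grasp_force: 30.0
```

>>> move_arm --motion '[[[0.1, 0, 0, 0, 0, 0, 2.5], [0.2, 0, 0, 0, 0, 0, 2.5], [0.2, 0, 0, 0, 0, 0, 2.5]]]'

```text
clock: 8.18
eef_pos: [0.5918, 0.0165, 0.0919]
tool_rot: [2.113, 2.324, -0.0]
ft_force: [-0.6, -1.4, -1.7]
width: 0.0324
grasp_force: 30.0
```

>>> move_arm --motion '[[[0.1, 0, 0, 0, 0, 0, 2.5], [0.2, 0, 0, 0, 0, 0, 2.5], [0.2, 0, 0, 0, 0, 0, 2.5]]]'

```text
clock: 8.43
eef_pos: [0.5916, 0.0187, 0.0919]
tool_rot: [2.113, 2.324, -0.0]
ft_force: [-0.2, -1.3, -0.4]
width: 0.0322
grasp_force: 30.0
```

Run:
```python
from h import *
go([.5997,-.0847,.0917],95.45); print(robot.observe()['wrist_torque'].round(2))
F=[]
for i in range(3):
    s=vision.get_image("side"); F.append(robot.observe()['ft_force'])
print(np.array(F).round(2))
R=lambda im,x,y,w,h,k: cv2.resize(im[y:y+h,x:x+w],None,fx=k,fy=k,interpolation=cv2.INTER_CUBIC)
cv2.imwrite("pics/crop4.png",cv2.convertScaleAbs(R(s,175,210,80,60,10),alpha=1.4))
```

```text
shift cm [-10.37  -0.17   0.02] turn [ 0.      0.0001 -0.0001] clock 8.43 F [-0.21 -1.33 -0.44] w 0.0322
[-0.31 -0.02  0.04]
[[ 0.79 -1.28 -0.87]
 [ 0.18 -1.28 -1.68]
 [ 0.61 -1.13 -1.64]]
```

View pics/crop4.png

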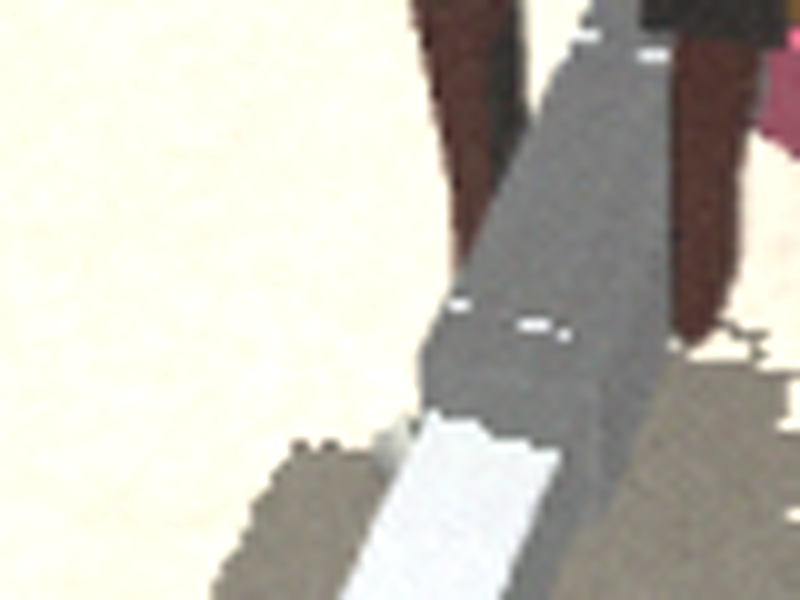

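The side crop shows the sleeve mouth (lip left edge at about (424,345–405)) right against the button (about (395,445)). The steady −1.3 N in y suggests the pole is dragging along. I'll feel on towards the end stop in small steps.

>>> move_arm --motion '[[[0.1, 0, 0, 0, 0, 0, 2.5], [0.2, 0, 0, 0, 0, 0, 2.5], [0.3, 0, 0, 0, 0, 0, 2.5], [0.3, 0, 0, 0, 0, 0, 2.5]]]'

```text
clock: 8.92
eef_pos: [0.5914, 0.0207, 0.092]
tool_rot: [2.112, 2.324, -0.002]
ft_force: [0.3, -6.7, -2.0]
width: 0.0326
grasp_force: 30.0
```

>>> move_arm --motion '[[[0.1, 0, 0, 0, 0, 0, 2.5], [0.2, 0, 0, 0, 0, 0, 2.5], [0.2, 0, 0, 0, 0, 0, 2.5]]]'

```text
clock: 9.17
eef_pos: [0.5915, 0.0211, 0.0921]
tool_rot: [2.11, 2.323, -0.004]
ft_force: [0.4, -12.5, -1.7]
width: 0.033
grasp_force: 30.0
```

>>> move_arm --motion '[[[0.1, 0, 0, 0, 0, 0, 2.5], [0.2, 0, 0, 0, 0, 0, 2.5], [0.2, 0, 0, 0, 0, 0, 2.5]]]'

```text
clock: 9.42
eef_pos: [0.5915, 0.0214, 0.0923]
tool_rot: [2.108, 2.322, -0.007]
ft_force: [-0.3, -18.7, -1.3]
width: 0.0324
grasp_force: 30.0
```

The pole is at its hard stop with the lip on the button. I'll back off the load, then open and regrip at the mouth with the pads reaching over the button.

>>> move_arm --motion '[[[-0.3, 0, 0, 0, 0, 0, 2.5], [-0.55, 0, 0, 0, 0, 0, 2.5], [-0.55, 0, 0, 0, 0, 0, 2.5]]]'

```text
clock: 9.67
eef_pos: [0.5914, 0.0201, 0.0919]
tool_rot: [-2.114, -2.323, -0.001]
ft_force: [0.8, -0.4, -1.4]
width: 0.0323
grasp_force: 30.0
```

>>> move_arm --motion '[[[0, 0, 0, 0, 0, 0, 6.5], [0, 0, 0, 0, 0, 0, 6.5], [0, 0, 0, 0, 0, 0, 6.5], [0, 0, 0, 0, 0, 0, 6.5], [0, 0, 0, 0, 0, 0, 6.5], [0, 0, 0, 0, 0, 0, 6.5], [0, 0, 0.5, 0, 0, 0, 6.5], [2, 0, 0.5, 0, 0, 0, 6.5], [4, 0, 0.5, 0, 0, 0, 6.5], [5.5, 0, 0.5, 0, 0, 0, 6.5], [6.1, 0, 0.5, 0, 0, 0, 6.5], [6.1, 0, 0.5, 0, 0, 0, 6.5], [6.1, 0, 0.5, 0, 0, 0, 6.5]]]'

```text
clock: 10.75
eef_pos: [0.5856, 0.0806, 0.0867]
tool_rot: [2.112, 2.325, -0.001]
ft_force: [-0.8, 0.5, 0.6]
width: 0.0649
grasp_force: 0.0
```

Run:
```python
from h import *
o=robot.observe(); print(o['eef_pos'].round(4),o['ft_force'].round(2),o['width'])
s=vision.get_image("side"); x0,y0,k=150,200,8
im=cv2.convertScaleAbs(cv2.resize(s[y0:y0+75,x0:x0+100],None,fx=k,fy=k,interpolation=cv2.INTER_CUBIC),alpha=1.4)
d=np.array([.095,-.9955,0]); n=np.array([.9955,.095,0]); z=np.array([0,0,1])
tcp=np.r_[o['eef_pos'][:2],.09]
def poly(P,col):
    q=((proj("side",P)-[x0,y0]+.5)*k-.5); cv2.polylines(im,[np.round(q).astype(int)],True,col,1)
m=tcp+d*.0016
poly([m+n*a*.01625+z*b*.01625 for a,b in((1,1),(-1,1),(-1,-1),(1,-1))],(0,0,255))
b=m-d*.007+n*.023
poly([b+d*.0025*np.cos(t)+z*.0025*np.sin(t) for t in np.linspace(0,6.2,16)],(0,200,0))
b=m-d*.007+n*.0185
poly([b+d*.007*np.cos(t)+z*.007*np.sin(t) for t in np.linspace(0,6.2,16)],(255,0,0))
cv2.imwrite("pics/crop5.png",im)
```

```text
[0.5856 0.0806 0.0867] [-0.77  0.52  0.6 ] 0.06494683955564473
```

View pics/crop5.png

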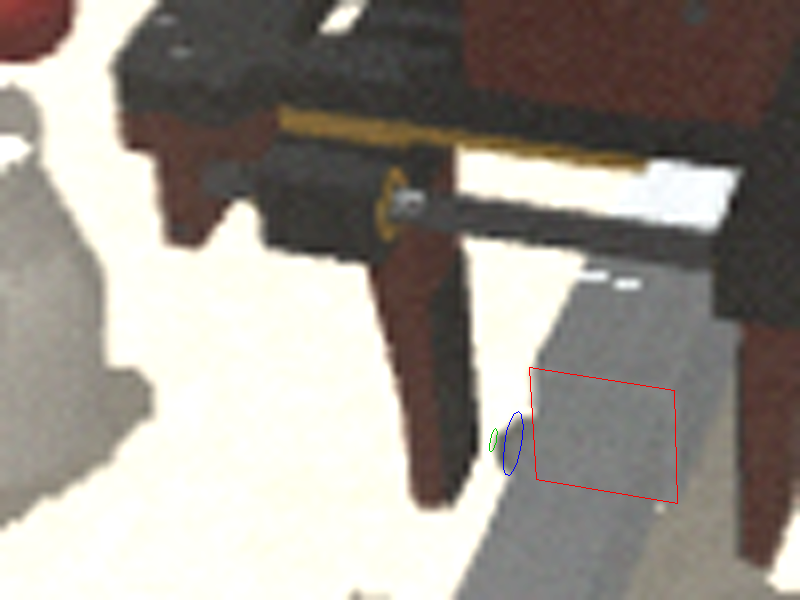

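The overlay matches: the button is at about (512,440), right where predicted, and the pad is lined up over it. I'll close the jaws.

>>> move_arm --motion '[[[0, 0, 0, 0, 0, 0, 2.5], [0, 0, 0, 0, 0, 0, 2.5], [0, 0, 0, 0, 0, 0, 2.5], [0, 0, 0, 0, 0, 0, 2.5], [0, 0, 0, 0, 0, 0, 2.5], [0, 0, 0, 0, 0, 0, 2.5], [0, 0, 0, 0, 0, 0, 2.5], [0, 0, 0, 0, 0, 0, 2.5]]]'

```text
clock: 11.47
eef_pos: [0.5863, 0.0805, 0.0871]
tool_rot: [2.113, 2.324, 0.001]
ft_force: [2.9, -2.6, -0.2]
width: 0.0326
grasp_force: 30.0
```

>>> move_arm --motion '[[[0.1, 0, 0, 0, 0, 0, 2.5], [0.2, 0, 0, 0, 0, 0, 2.5], [0.3, 0, 0, 0, 0, 0, 2.5], [0.4, 0, 0, 0, 0, 0, 2.5]]]'

```text
clock: 11.8
eef_pos: [0.5859, 0.0839, 0.0871]
tool_rot: [2.111, 2.324, -0.001]
ft_force: [3.5, -8.8, -0.3]
width: 0.0322
grasp_force: 30.0
```

Run:
```python
from h import *
o=robot.observe();print(o['ft_force'],o['wrist_torque'])
```

```text
[ 3.47882025 -8.82917447 -0.25477929] [-1.46515594 -0.51722395 -0.08757966]
```

>>> move_arm --motion '[[[0.1, 0, 0, 0, 0, 0, 2.5], [0.2, 0, 0, 0, 0, 0, 2.5], [0.3, 0, 0, 0, 0, 0, 2.5], [0.3, 0, 0, 0, 0, 0, 2.5]]]'

```text
clock: 12.13
eef_pos: [0.5856, 0.0873, 0.0872]
tool_rot: [2.112, 2.324, 0.0]
ft_force: [3.9, -3.3, 0.6]
width: 0.0324
grasp_force: 30.0
```

>>> move_arm --motion '[[[0.1, 0, 0, 0, 0, 0, 2.5], [0.2, 0, 0, 0, 0, 0, 2.5], [0.3, 0, 0, 0, 0, 0, 2.5], [0.3, 0, 0, 0, 0, 0, 2.5]]]'

```text
clock: 12.47
eef_pos: [0.5853, 0.09, 0.0872]
tool_rot: [2.111, 2.324, -0.001]
ft_force: [3.1, -6.5, 0.7]
width: 0.0322
grasp_force: 30.0
```

>>> move_arm --motion '[[[0.2, 0, 0, 0, 0, 0, 2.5], [0.4, 0, 0, 0, 0, 0, 2.5], [0.6, 0, 0, 0, 0, 0, 2.5], [0.8, 0, 0, 0, 0, 0, 2.5], [1, 0, 0, 0, 0, 0, 2.5], [1.2, 0, 0, 0, 0, 0, 2.5], [1.2, 0, 0, 0, 0, 0, 2.5]]]'

```text
clock: 13.05
eef_pos: [0.5842, 0.1018, 0.0872]
tool_rot: [2.111, 2.324, -0.001]
ft_force: [3.1, -6.9, 1.6]
width: 0.0324
grasp_force: 30.0
```

>>> move_arm --motion '[[[0.2, 0, 0, 0, 0, 0, 2.5], [0.4, 0, 0, 0, 0, 0, 2.5], [0.6, 0, 0, 0, 0, 0, 2.5], [0.8, 0, 0, 0, 0, 0, 2.5], [1, 0, 0, 0, 0, 0, 2.5], [1.2, 0, 0, 0, 0, 0, 2.5], [1.2, 0, 0, 0, 0, 0, 2.5]]]'

```text
clock: 13.63
eef_pos: [0.583, 0.1141, 0.0872]
tool_rot: [2.111, 2.324, -0.001]
ft_force: [3.7, -3.8, 0.7]
width: 0.0323
grasp_force: 30.0
```

>>> move_arm --motion '[[[0.15, 0, 0, 0, 0, 0, 2.5], [0.3, 0, 0, 0, 0, 0, 2.5], [0.45, 0, 0, 0, 0, 0, 2.5], [0.45, 0, 0, 0, 0, 0, 2.5]]]'

```text
clock: 13.97
eef_pos: [0.5824, 0.1194, 0.0872]
tool_rot: [2.112, 2.324, 0.001]
ft_force: [3.9, -1.5, 1.9]
width: 0.0324
grasp_force: 30.0
```

>>> move_arm --motion '[[[0.1, 0, 0, 0, 0, 0, 2.5], [0.2, 0, 0, 0, 0, 0, 2.5], [0.2, 0, 0, 0, 0, 0, 2.5]]]'

```text
clock: 14.22
eef_pos: [0.5815, 0.1213, 0.0872]
tool_rot: [-2.113, -2.325, 0.001]
ft_force: [2.2, -3.0, 4.4]
width: 0.0323
grasp_force: 30.0
```

>>> move_arm --motion '[[[0.1, 0, 0, 0, 0, 0, 2.5], [0.2, 0, 0, 0, 0, 0, 2.5], [0.2, 0, 0, 0, 0, 0, 2.5]]]'

```text
clock: 14.47
eef_pos: [0.581, 0.1233, 0.087]
tool_rot: [-2.113, -2.324, 0.001]
ft_force: [1.0, -2.6, 4.0]
width: 0.0322
grasp_force: 30.0
```

>>> move_arm --motion '[[[0.1, 0, 0, 0, 0, 0, 2.5], [0.2, 0, 0, 0, 0, 0, 2.5], [0.2, 0, 0, 0, 0, 0, 2.5]]]'

```text
clock: 14.72
eef_pos: [0.5809, 0.1245, 0.0868]
tool_rot: [2.113, 2.324, -0.003]
ft_force: [0.4, -6.5, 4.6]
width: 0.0323
grasp_force: 30.0
```

Run:
```python
from h import *
o=robot.observe(); print(o['eef_pos'].round(4),o['ft_force'].round(2),o['width'])
s=vision.get_image("side"); t=vision.get_image("top")
R=lambda im,x,y,w,h,k: cv2.resize(im[y:y+h,x:x+w],None,fx=k,fy=k,interpolation=cv2.INTER_CUBIC)
out=np.zeros((600,800,3),np.uint8); out[:300]=R(t,90,165,133,50,6)[:300,:798].copy() if 0 else cv2.resize(R(t,90,165,133,50,6),(800,300)); out[300:,:400]=R(s,160,190,80,60,5)
out[300:,400:]=cv2.resize(s,(400,300))
cv2.imwrite("pics/crop6.png",cv2.convertScaleAbs(out,alpha=1.4))
```

```text
[0.5809 0.1245 0.0868] [ 0.36 -6.5   4.61] 0.03228611403865355
```

View pics/crop6.png

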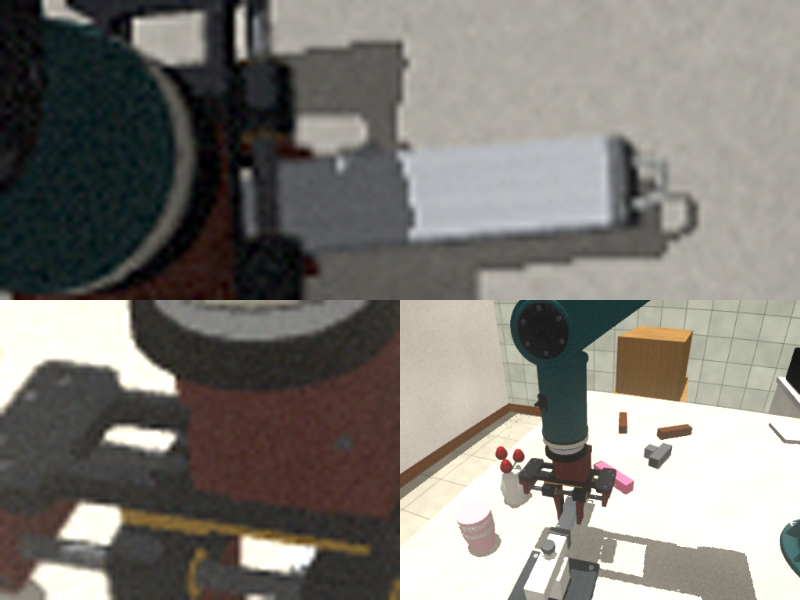

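The top crop shows the sleeve in line with the pole and a bright bump at (343,160) on its +y edge. The axial force is now rising, which fits a popped button, so I'll check where that bump lies.

Run:
```python
from h import *
print(px("top",[(343/6.015+90,160/6+165)],[.09]))
```

```text
[[0.59914867 0.09627873 0.09      ]]
```

>>> move_arm --motion '[[[0.1, 0, 0, 0, 0, 0, 2.5], [0.1, 0, 0, 0, 0, 0, 2.5]]]'

```text
clock: 14.98
eef_pos: [0.5809, 0.1247, 0.0868]
tool_rot: [2.112, 2.324, -0.004]
ft_force: [1.1, -9.3, 5.3]
width: 0.0324
grasp_force: 30.0
```

Hard stop 44 mm past the start, with the spring load gone. I'll unload and let go.

>>> move_arm --motion '[[[-0.3, 0, -0.1, 0, 0, 0, 2.5], [-0.3, 0, -0.1, 0, 0, 0, 2.5], [-0.3, 0, -0.1, 0, 0, 0, 7], [-0.3, 0, -0.1, 0, 0, 0, 7], [-0.3, 0, -0.1, 0, 0, 0, 7], [-0.3, 0, -0.1, 0, 0, 0, 7], [-0.3, 0, -0.1, 0, 0, 0, 7], [-0.3, 0, -0.1, 0, 0, 0, 7], [-0.3, 0, -0.1, 0, 0, 0, 7], [-0.3, 0, -2, 0, 0, 0, 7], [-0.3, 0, -5, 0, 0, 0, 7], [-0.3, 0, -9, 0, 0, 0, 7], [-0.3, 0, -13, 0, 0, 0, 7], [-0.3, 0, -16, 0, 0, 0, 7], [-15, 0, -16, 0, 0, 0, 7], [-15, 0, -16, 0, 0, 0, 7], [-15, 0, -16, 0, 0, 0, 7], [-15, 0, -16, 0, 0, 0, 7], [-15, 0, -16, 0, 0, 0, 7], [-15, 0, -16, 0, 0, 0, 7]]]'

```text
clock: 16.65
eef_pos: [0.5955, -0.0242, 0.2469]
tool_rot: [-2.116, -2.321, -0.0]
ft_force: [-0.3, 0.2, 0.0]
width: 0.0702
grasp_force: 0.0
```

Run:
```python
from h import *
o=robot.observe(); print(o['eef_pos'].round(4),o['ft_force'].round(2),o['width'],np.abs(o['qvel']).max())
s=vision.get_image("side"); t=vision.get_image("top")
R=lambda im,x,y,w,h,k: cv2.resize(im[y:y+h,x:x+w],None,fx=k,fy=k,interpolation=cv2.INTER_CUBIC)
out=np.zeros((600,800,3),np.uint8); out[:300]=cv2.resize(R(t,90,165,133,50,6),(800,300)); out[300:,:400]=R(s,180,200,80,60,5)
out[300:,400:]=cv2.resize(t,(400,300))
cv2.imwrite("pics/crop7.png",cv2.convertScaleAbs(out,alpha=1.4))
```

```text
[ 0.5955 -0.0242  0.2469] [-0.3   0.19  0.05] 0.07015879046750555 0.03871051963867358
```

View pics/crop7.png

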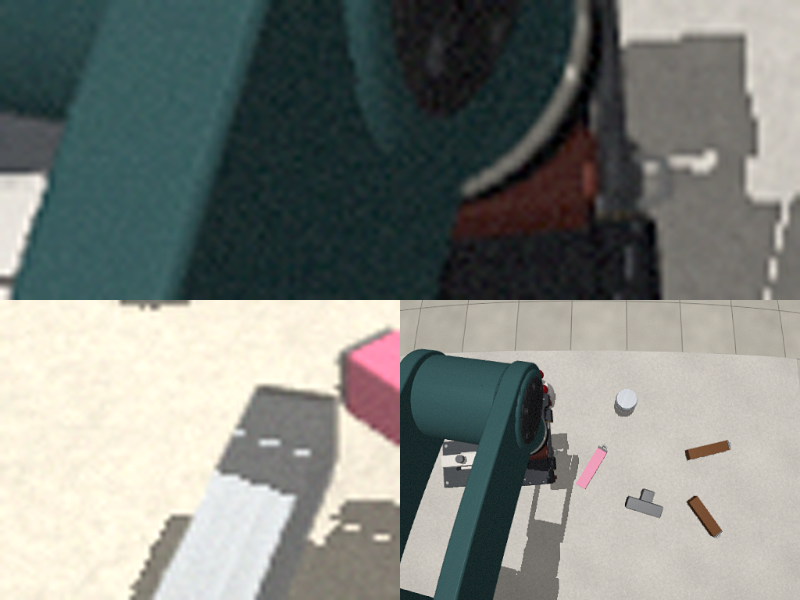

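The side crop shows the sleeve on the pole and released. The button is below the frame, so I'll use the last look on it.

Run:
```python
from h import *
s=vision.get_image("side"); x0,y0,k=165,225,8
print((proj("side",[[.607,.0866,.09],[.5875,.0866,.10625],[.5835,.1226,.10625]])-[x0,y0]+.5)*k)
cv2.imwrite("pics/crop8.png",cv2.convertScaleAbs(cv2.resize(s[y0:y0+75,x0:x0+100],None,fx=k,fy=k,interpolation=cv2.INTER_CUBIC),alpha=1.3))
```

```text
[[380.68981344 236.54985186]
 [460.86285756 198.90028269]
 [411.92548859 313.80726568]]
```

View pics/crop8.png

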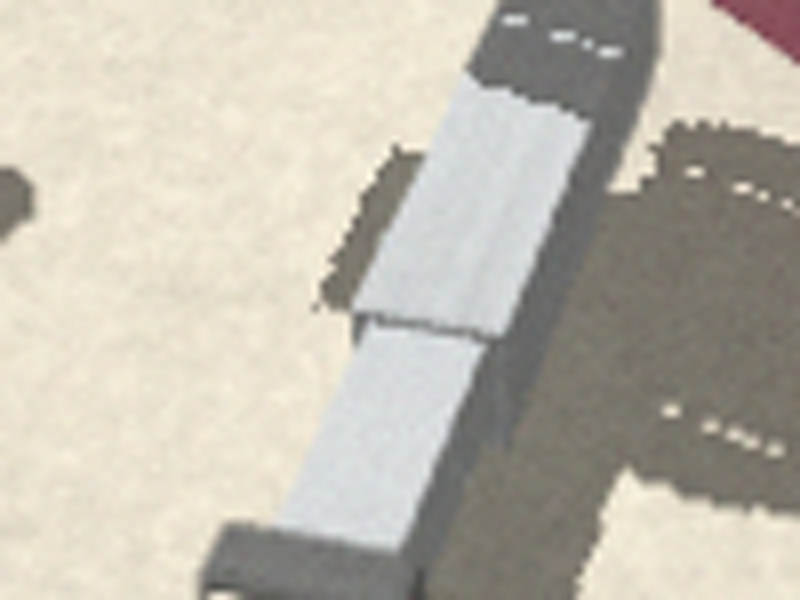

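The side crop shows the mouth seated around (430,325). The +y wall, and so the button, is nearly hidden from this camera. I'll clear the arm and check the button numerically in the top view.

>>> move_arm --motion '[[[-4, 0, 0, 0, 0, 0, 7], [-8, 0, 0, 0, 0, 0, 7], [-12, 0, 0, 0, 0, 0, 7], [-16, 0, 0, 0, 0, 0, 7], [-20, 0, 0, 0, 0, 0, 7], [-24, 0, 0, 0, 0, 0, 7], [-28, 0, 0, 0, 0, 0, 7], [-32, 0, 0, 0, 0, 0, 7], [-32, 0, 0, 0, 0, 0, 7], [-32, 0, 0, 0, 0, 0, 7], [-32, 0, 0, 0, 0, 0, 7]]]'

```text
clock: 17.72
eef_pos: [0.6261, -0.34, 0.2464]
tool_rot: [-2.111, -2.324, -0.001]
ft_force: [0.0, 0.8, -0.7]
width: 0.0701
grasp_force: 0.0
```

Run:
```python
from h import *
np.set_printoptions(linewidth=250)
print(px("side",[((430+.5)/8+165-.5,(325+.5)/8+225-.5)],[.10625]))
print(px("side",[((x+.5)/8+165-.5,(y+.5)/8+225-.5) for x,y in((355,313),(503,337))],[.10625]*2))
t=np.mean([vision.get_image("top").astype(float) for _ in range(2)],0)
cv2.imwrite("pics/t9.png",t.astype(np.uint8))
for y in(.0866,.09,.095,.1226): print(y,proj("top",[[.6078,y,.09]]).round(1),proj("top",[[.6011,y,.10625]]).round(1))
g=t.mean(2).round().astype(int)
print("cols",list(range(125,185,1))[0]); print(g[180:205,125:185])
```

```text
[[0.57862236 0.12452343 0.10625   ]]
[[0.59435033 0.12624835 0.10625   ]
 [0.56342751 0.12296671 0.10625   ]]
0.0866 [[151.4 187.9]] [[149.1 190.1]]
0.09 [[149.9 187.9]] [[147.6 190.1]]
0.095 [[147.7 187.9]] [[145.4 190. ]]
0.1226 [[135.8 187.8]] [[133.3 189.9]]
cols 125
[[ 27  41 144 ... 138 139 142]
 [ 29  43 144 ... 142 142 142]
 [ 30  41 145 ... 142 142 142]
 ...
 [145 146 146 ... 140 135 135]
 [146 146 146 ...  90  86  87]
 [147 147 148 ...  72  75  75]]
```

Run:
```python
import cv2,numpy as np
g=cv2.imread("pics/t9.png").mean(2).round().astype(int)
print("     "+" ".join(f"{c:3d}" for c in range(130,172)))
for r in range(182,202): print(r,*(f"{v:3d}" for v in g[r,130:172]))
```

```text
130 131 132 133 134 135 136 137 138 139 140 141 142 143 144 145 146 147 148 149 150 151 152 153 154 155 156 157 158 159 160 161 162 163 164 165 166 167 168 169 170 171
182 138 136 139 141 141 138 137 138 139 141 139 138 140 143 141 138 141 143 141 141 139 139 139 139 136 138 139 140 140 139 138 137 139 140 139 138 139 140 139 137 140 142
183 139 137 139 141 141 138 138 139 136 135 138 139 140 144 142 140 140 141 142 142 139 139 141 138 137 136 138 137 140 141 140 140 140 139 138 138 139 141 140 141 140 141
184 139 141 142 141 139 136 139 138 136 134 137 140 140 142 142 141 140 138 139 142 141 141 139 139 139 139 137 138 141 142 140 140 139 141 140 139 139 141 142 142 144 142
185 140 143 142 139 140 140 138 140 136 135 136 141 141 141 142 140 140 137 137 140 141 143 139 141 142 143 140 141 141 140 141 140 141 140 141 141 141 142 142 143 141 141
186 140 140 138 140 143 140 140 139 138 136 136 141 142 142 141 140 139 138 139 140 142 144 140 140 142 141 139 142 141 139 141 143 141 142 143 143 142 141 143 142 139 139
187 138 136 135 142 144 142 140 139 138 138 139 142 139 140 141 140 139 
[... 1807 characters left out ...]
 153 153 152
198 145 146 146 144 138 142 142 142 143 143 143 143 143 144 145 144 144 145 146 146 146 148 148 148 149 150 149 150 152 152 152 152 152 152 154 153 153 152 154 152 153 152
199 145 147 147 144 143 143 143 144 144 145 144 146 147 145 146 148 148 149 150 150 150 150 151 149 149 150 151 151 150 151 151 152 150 151 151 151 150 151 150 151 151 151
200 146 145 146 146 145 144 146 146 147 146 146 146 148 147 145 146 147 147 147 147 146 146 147 146 146 147 146 147 147 147 147 148 148 149 148 149 148 149 149 149 150 150
201 145 145 146 145 144 142 143 142 143 142 143 142 142 143 143 144 142 143 144 144 145 145 145 147 147 145 147 146 147 147 149 148 150 149 150 149 150 151 151 151 152 151
```

The top view shows the button standing proud at pixel (151.3,188), where the model puts a fully-out button. The mouth edge is at column 134, about 35 mm back.

```bash
python3 -c "
from bench import robot
print(robot.sign_off())"
```

```text
the job is handed in; nothing more can be done
None
```

The end section is locked on the pole: the button stands out through its hole in the top view, the arm is clear of everything, and the job was handed in at about 18 s on the robot's clock; the sign-off returned no verdict.

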